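# Break down the two eyepiece trains into their holders

## Task

Two assembled trains stand on the sorting bench: the capped eyepiece and the blue laser collimator, one in the Barlow and the other in the reducer. Take both apart and set every piece upright, fully down, in the holder of its own colour: the white cap in the white dish, the green-banded eyepiece in the green cup, the blue laser in the blue cup, the red-banded Barlow in the red cup and the yellow-banded reducer in the yellow cup. These are optics: set them down, do not drop or tip them, and leave the Cheshire tool and the counterweight where they stand.

Things in the scene. Friction and masses are not known exactly. Their poses are not given: they have to be found in the camera images.
- cap: White dust cap of the eyepiece: a round cup turned upside down, 33 mm across and 17 mm high, open below. Starts loose on top of the eyepiece, its lower edge on the eyepiece's shoulder, 72 mm above the eyepiece's origin. Origin: centre of its lower edge; z up. 12 g. Place: white dish, open side down as it is.
- eyepiece: Black eyepiece with a green band. Steel nose 31 mm across, 0 to 27 mm height; body 44 mm across (grip here), 27 to 72 mm; eye boss 22 mm across, to 80 mm, under the cap. Starts upright, nose loose in the socket of the Barlow or the reducer, shoulder on its rim, origin 28 mm above the bench. Origin: centre of the nose's underside; z up. 0.17 kg. Place: green cup, nose down.
- laser: Blue aluminium laser collimator. Steel nose 31 mm across, 0 to 27 mm height; blue body 38 mm across (grip here), 27 to 100 mm; black knob 31 mm across, to 110 mm. Starts upright, nose loose in the socket of the Barlow or the reducer, shoulder on its rim, origin 28 mm above the bench. Origin: centre of the nose's underside; z up. 0.20 kg. Place: blue cup, nose down.
- barlow: Two-inch Barlow: black collar, red band round its top. Nose 51 mm across from 0 to 23 mm height, collar 62 mm across (grip here) from 23 to 55 mm. Open socket in its top, 35 mm across and 32 mm deep, holds the eyepiece or the laser loosely. Starts upright on the bench. Origin: centre of the nose's underside; z up. 0.25 kg. Place: red cup, nose down.
- reducer: Two-inch reducer: bare aluminium, yellow band round its top. Nose 51 mm across from 0 to 23 mm height, collar 62 mm across (grip here) from 23 to 55 mm. Open socket in its top, 35 mm across and 32 mm deep, holds the eyepiece or the laser loosely. Starts upright on the bench. Origin: centre of the nose's underside; z up. 0.25 kg. Place: yellow cup, nose down.
- dish_white: Flat round dish of white plastic, outside 68 mm across, inside 60 mm across, floor 5 mm and rim 8 mm above the bench; fixed to the bench; origin: centre of its underside, on the bench, z up. Place of the cap.
- cup_green: Shallow open round cup of green plastic, outside 58 mm across and 20 mm high, inside 50 mm across, its floor 5 mm above the bench; fixed to the bench; origin: centre of its underside, on the bench, z up. Place of the eyepiece.
- cup_blue: Shallow open round cup of blue plastic, outside 58 mm across and 20 mm high, inside 50 mm across, its floor 5 mm above the bench; fixed to the bench; origin: centre of its underside, on the bench, z up. Place of the laser collimator.
- cup_red: Shallow open round cup of red plastic, outside 78 mm across and 14 mm high, inside 70 mm across, its floor 5 mm above the bench; fixed to the bench; origin: centre of its underside, on the bench, z up. Place of the Barlow.
- cup_yellow: Shallow open round cup of yellow plastic, outside 78 mm across and 14 mm high, inside 70 mm across, its floor 5 mm above the bench; fixed to the bench; origin: centre of its underside, on the bench, z up. Place of the reducer.
- cheshire: Bystander: chrome Cheshire collimating tool, a tube 37 mm across and 74 mm high standing loose on the bench. Leave it alone. Origin: centre of its underside.
- counterweight: Bystander: stainless counterweight, a disc 60 mm across and 38 mm high with a small black lock screw at its side, lying loose on the bench. Leave it alone. Origin: centre of its underside.

How it is judged:
By the outcome, as a careful person would: the job done as asked, in the order asked, and still so for the second after the job is handed in, with the robot touching nothing.
It also fails if it takes over 134 s, if anything falls off the work surface, if the arm or the gripper's body presses on something with over 40 N, if the wrist force passes 120 N, or if a joint passes its speed limit or range.

## Robot

A 6-joint arm with a two-finger parallel gripper is mounted at the origin on the work surface. World frame = base frame: x ahead of the robot, y to its left, z up, the work surface at z = 0. Lengths are in m, angles in rad, forces in N, time in s.
With the tool pointing down it reaches from about 0.4 to 0.825 m from the base axis. Payload 7 kg.
Tool frame: the origin (TCP) lies between the finger pads; the fingertips stand 8 mm ahead of it and the grasp point (between the pads) lies 11 mm behind it (arm.finger_overhang is the distance from the TCP to the fingertips, in m); z points along the fingers, y is the line along which they close (so a half turn about z gives the same grasp; the last joint's range is limited). The gripper opens to 88 mm and grips with 3 to 60 N. Pads are 19 mm wide; open, the fingers measure 130 mm over their backs; the gripper's body (78 mm by 193 mm) begins 47 mm behind the grasp point.
Start: joints at [0.288, 0.359, 0.012, 0, -1.224, -0.288], TCP at [0.675, -0, 0.235] pointing down, gripper open.
Joint ranges: [-3.07, 3.07], [-1.43, 2.12], [-1.02, 1.25], [-3.03, 1.67], [-3.05, -0], [-3.03, 3.03]. Speed limits (rad/s): [2.39, 2.39, 3.01, 3.14, 3.14, 3.14].

## Interface

Orientations are given as [roll, pitch, yaw] about the fixed x, y, z axes, in that order (R = Rz(yaw) Ry(pitch) Rx(roll)).
In Python, from station import arm gives the robot as it stands.
- The arm moves only by the tool move_arm, never from a script. Its argument "rows" is text: rows parted by semicolons, each of 7 numbers parted by spaces: the turn, a rotation vector about the tool's x, y, z in degrees, then the shift along the tool's x, y, z in m, then the finger opening in m, from 0 to 0.0876. A call has 1 to 8 rows; each row shifts and turns the commanded pose from where the row before left it, along the tool's axes as they then stand; what a row does not reach is not made up. A row lasts 1/8 s, in which the tool goes at most 62.5 mm and 10.7 degrees, less where a joint would pass 70% of its speed; a pose out of reach is approached as far as the arm can. A call is refused whole if a number of a shift passes 0.0625 or a number of a turn 10.7, either way. A call with a gripper value outside its range is refused whole. The fingers move at their own pace and stop on an object; "squeeze" is the grip in N (left out, the last holds). Time passes only in rows, so rows that do not move let the fingers close. It gives the time, the measured TCP pose, the force, the opening and the grip force at its end, in the units of the state.
- arm.get_state(): the state, without advancing time (a new reading comes with each control period).
- arm.grab_frame(name): name is "scene" or "side" or "wrist"; returns (picture, depth): 384x512x3 uint8, blue, green, red; 384x512 float32, m along the optical axis (not along the pixel's ray), 0 where there is no reading.
- arm.camera_model(name): a dict with "mtx" (3x3 intrinsics, pixels), "k1" (the pictures are not rectified: a ray, as slopes to the right and down, at radius r is drawn at 1 + k1 r^2 times it, then the intrinsics apply), "camera_from_world" (4x4, takes a point from world to camera coordinates); the wrist camera has in their place "mount" (4x4, takes a point from camera to tool coordinates, whose origin is the TCP and whose axes are the flange's). Camera axes: x right, y down, z forward; pixel columns grow to the right and rows downward; lengths in m; the calibration is good to about 2 mm. A picture is of the moment at which its call begins: read the wrist's pose just before it. camera_model takes no time and is no camera call.
- arm.job_done(): hands the job in; it is judged then, once.
The state is a dict: "t": time; "q": joint angles; "qd": joint speeds; "joint_efforts": joint torques, N m; "eef_pos": TCP position; "ee_rot": TCP orientation; "force": force on the tool from outside, world axes, zero at the start; "moment": the same for the moment, N m; "width": finger opening in m; "gripper_force": force on a finger pad.
Only numpy, scipy, OpenCV 4.12 (cv2) and the standard library are available. Lean on these libraries where they do the work, as an engineer would, in place of code of your own. Each camera call takes 0.05 s, during which the arm holds its last target. There are 200 camera calls.

## Working session

There is one attempt and no reset: what is moved stays moved. The work goes in short steps, Python scripts to look and compute and a tool call to move; the robot and the scene stay as the last step left them, time stands still between calls to the robot, and variables do not carry over. Pictures are saved under pics/ and viewed, at most 15 in all, crops included, and the job is handed in when it is done.

Besides the shell and the picture viewer there is one more tool, called after "Request:" as name(argument=value, ...) on one line, values as JSON. move_arm: Moves the arm, as the interface text tells. Its arguments: {"type":"object","properties":{"rows":{"type":"string"},"squeeze":{"type":"number"}},"required":["rows"]}

```bash
ls; mkdir -p pics
python3 - <<'E'
from station import arm
import cv2,numpy as np
s=arm.get_state();print(s)
ims=[]
for n in("scene","side"):
    p,d=arm.grab_frame(n);cv2.imwrite(f"pics/{n}0.png",p);np.save(f"pics/{n}0.npy",d)
    m=arm.camera_model(n);print(n,m)
print(arm.camera_model("wrist"),arm.finger_overhang)
E
```

```text
pics
{'t': 0.0, 'q': array([ 2.88103495e-01,  3.59363742e-01,  1.10701463e-02, -3.67344829e-04,
       -1.22410419e+00, -2.88068715e-01]), 'qd': array([-1.15954916e-03, -1.95574815e-05, -3.55398902e-04, -1.93809704e-04,
       -1.49569461e-05, -5.92641582e-04]), 'joint_efforts': array([-8.00930356e-04, -5.82726967e+01,  2.93058443e+01,  6.99745238e+00,
        6.93249181e-03, -2.06530804e-04]), 'eef_pos': array([ 6.74522929e-01, -1.77056909e-05,  2.33639461e-01]), 'ee_rot': array([ 3.13995906e+00, -1.23923067e-04, -1.57088654e+00]), 'force': array([-0.00551687, -0.28870872,  0.24447144]), 'moment': array([ 0.04775504,  0.0602516 , -0.00127023]), 'gripper_force': 0.0, 'width': 0.08735184855430149}
scene {'mtx': array([[374.60906686,   0.        , 257.53096539],
       [  0.        , 374.60906686, 189.18758346],
       [  0.        ,   0.        ,   1.        ]]), 'k1': 0.012015837792462293, 'camera_from_world': array([[ 0.14040169,  0.99002715,  0.01155871, -0.07330354],
       [ 0.77951257, -0.1033344 , -0.6178043 , -0.37009916],
       [-0.61044862,  0.09575092, -0.78624694,  1.3623
[... 380 characters left out ...]
, -0.77650793,  0.17126146],
       [ 0.24755712, -0.73600086, -0.63009381,  0.89894054],
       [ 0.        ,  0.        ,  0.        ,  1.        ]])}
{'mtx': array([[328.91720355,   0.        , 255.13120227],
       [  0.        , 328.91720355, 193.56611701],
       [  0.        ,   0.        ,   1.        ]]), 'k1': -0.07277085283447336, 'mount': array([[ 7.09507792e-04, -9.53599606e-01, -3.01076880e-01,
         8.13749664e-02],
       [ 9.99999602e-01,  8.39252730e-04, -3.01595933e-04,
        -6.06371500e-04],
       [ 5.40281356e-04, -3.01076546e-01,  9.53599822e-01,
        -1.49174943e-01],
       [ 0.00000000e+00,  0.00000000e+00,  0.00000000e+00,
         1.00000000e+00]])} 0.008
```

View pics/scene0.png

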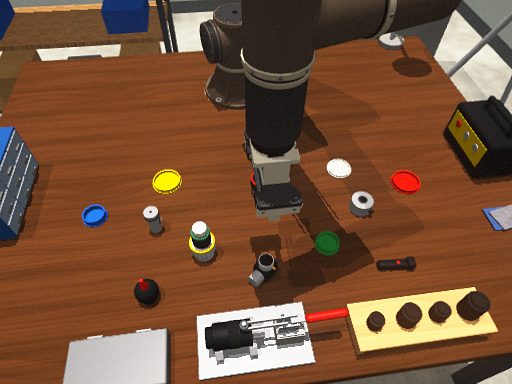

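View pics/side0.png

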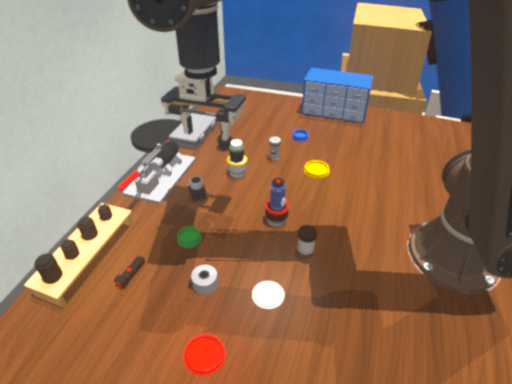

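The capped eyepiece stands in the yellow reducer at scene (202,240). The laser stands in the red Barlow at side (277,205), behind the gripper in the scene view. The cups are at scene green (327,243), blue (95,216), yellow (167,181), red (405,182) and white (339,168). There is a chrome tube at side (275,148), the counterweight at (204,278) and another can at (307,240).

```bash
cat > h.py <<'E'
from station import arm
import cv2,numpy as np
def inv_rt(T): return np.linalg.inv(T)
def pose(s):
    r,p,y=s["ee_rot"];c,n=np.cos,np.sin
    R=np.array([[c(y),-n(y),0],[n(y),c(y),0],[0,0,1]])@np.array([[c(p),0,n(p)],[0,1,0],[-n(p),0,c(p)]])@np.array([[1,0,0],[0,c(r),-n(r)],[0,n(r),c(r)]])
    T=np.eye(4);T[:3,:3]=R;T[:3,3]=s["eef_pos"];return T
def grab(n):
    s=arm.get_state();m=arm.camera_model(n)
    W=pose(s)@m["mount"] if n=="wrist" else inv_rt(m["camera_from_world"])
    p,d=arm.grab_frame(n);return p,d,m,W
def slopes(uv,m):
    return cv2.undistortPoints(np.float64(uv).reshape(-1,1,2),m["mtx"],np.array([m["k1"],0,0,0,0.])).reshape(-1,2)
def onplane(uv,m,W,z):
    x=slopes(uv,m);D=np.c_[x,np.ones(len(x))]@W[:3,:3].T;o=W[:3,3]
    return (o+D*((z-o[2])/D[:,2])[:,None])[:,:2]
def mask(p,lo,hi):
    return cv2.inRange(cv2.cvtColor(p,cv2.COLOR_BGR2HSV),lo,hi)
RANGES={"red":[((0,170,90),(6,255,255)),((174,170,90),(180,255,255))],"yellow":[((24,150,90),(34,255,255))],
 "green":[((60,120,40),(85,255,255))],"blue":[((105,120,60),(125,255,255))],"white":[((0,0,150),(180,45,255))]}
def blobs(p,c,amin=25):
    M=sum(mask(p,*r) for r in RANGES[c]).astype(np.uint8)
    cs,_=cv2.findContours(M,cv2.RETR_EXTERNAL,cv2.CHAIN_APPROX_NONE)
    return [k for k in cs if cv2.contourArea(k)>amin]
def circ(k,m,W,z):
    q=onplane(k.reshape(-1,2),m,W,z).astype(np.float32)
    (x,y),r=cv2.minEnclosingCircle(q);return x,y,r
E
python3 - <<'E'
from h import *
H=dict(red=.014,yellow=.014,green=.02,blue=.02,white=.008)
for n in("scene","side","wrist"):
    p,d,m,W=grab(n)
    if n=="wrist": cv2.imwrite("pics/wrist0.png",p)
    for c in H:
        for k in blobs(p,c,40):
            x,y,w,h=cv2.boundingRect(k)
            z=[H[c],.055,.117]
            print(n,c,(x+w//2,y+h//2,w,h),[tuple(np.round(circ(k,m,W,q),3)) for q in z])
E
```

```text
scene red (327, 315, 44, 15) [(np.float64(0.859), np.float64(0.108), np.float64(0.05)), (np.float64(0.872), np.float64(0.098), np.float64(0.047)), (np.float64(0.893), np.float64(0.083), np.float64(0.044))]
scene red (144, 284, 10, 11) [(np.float64(0.73), np.float64(-0.301), np.float64(0.015)), (np.float64(0.75), np.float64(-0.291), np.float64(0.014)), (np.float64(0.78), np.float64(-0.276), np.float64(0.013))]
scene red (405, 182, 31, 26) [(np.float64(0.514), np.float64(0.429), np.float64(0.047)), (np.float64(0.544), np.float64(0.404), np.float64(0.045)), (np.float64(0.59), np.float64(0.364), np.float64(0.041))]
scene yellow (202, 243, 26, 20) [(np.float64(0.634), np.float64(-0.159), np.float64(0.033)), (np.float64(0.658), np.float64(-0.156), np.float64(0.032)), (np.float64(0.696), np.float64(-0.151), np.float64(0.029))]
scene yellow (167, 180, 29, 23) [(np.float64(0.421), np.float64(-0.247), np.float64(0.045)), (np.float64(0.456), np.float64(-0.24), np.float64(0.042)), (np.float64(0.509), np.float64(-0.228), np.float64(0.039))]
scene green (327, 243, 24, 23) [(np.float64(0.683), np.f
[... 13248 characters left out ...]
4(0.005)), (np.float64(0.881), np.float64(-0.079), np.float64(0.004))]
wrist white (281, 7, 39, 14) [(np.float64(0.649), np.float64(-0.171), np.float64(0.02)), (np.float64(0.652), np.float64(-0.159), np.float64(0.017)), (np.float64(0.656), np.float64(-0.145), np.float64(0.014))]
wrist white (276, 19, 58, 38) [(np.float64(0.654), np.float64(-0.164), np.float64(0.03)), (np.float64(0.657), np.float64(-0.154), np.float64(0.026)), (np.float64(0.66), np.float64(-0.14), np.float64(0.021))]
wrist white (68, 106, 137, 213) [(np.float64(0.888), np.float64(-0.059), np.float64(0.137)), (np.float64(0.861), np.float64(-0.062), np.float64(0.119)), (np.float64(0.826), np.float64(-0.066), np.float64(0.097))]
```

View pics/wrist0.png

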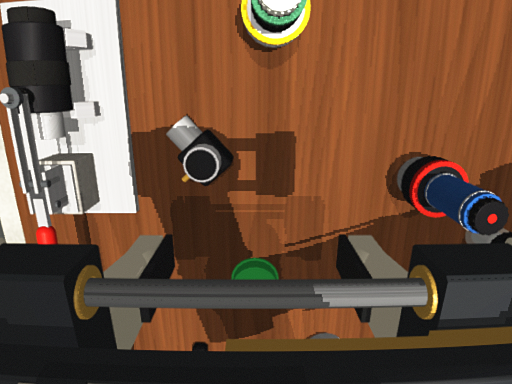

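Measured so far:

| Item | x (m) | y (m) |
|---|---|---|
| Eyepiece/reducer train | .658 | -.154 |
| Laser/Barlow train | .477 | .018 |
| White dish | .428 | .257 |
| Red cup | .508 | .432 |
| Yellow cup | .414 | -.247 |
| Green cup | .673 | .156 |
| Blue cup | .510 | -.433 |

The wrist picture shows the reducer at the top (275,20), the laser at right (440–490,200) and the green cup between the fingers (255,270). Next I go above the cap.

Request:
move_arm(rows="0 0 0 0.051 0.0055 0 0.0876;0 0 0 0.051 0.0055 0 0.0876;0 0 0 0.051 0.0055 0 0.0876;0 0 0 0 0 0 0.0876;0 0 0 0 0 0 0.0876")

```text
t: 0.88
eef_pos: [0.6584, -0.1532, 0.2344]
ee_rot: [3.141, 0.0, -1.572]
force: [0.3, 0.1, 0.0]
width: 0.0874
gripper_force: 0.0
```

Run:
```python
from h import *
p,d,m,W=grab("wrist");print(arm.get_state()["eef_pos"]);cv2.imwrite("pics/w1.png",p)
for c,z in(("white",.117),("yellow",.055),("green",.1)):
    for k in blobs(p,c,150):
        x,y,w,h=cv2.boundingRect(k);print(c,(x+w//2,y+h//2,w,h),np.round(circ(k,m,W,z),4))
```

```text
[ 0.65851419 -0.15257075  0.23440536]
white (377, 301, 99, 8) [ 0.5404 -0.0406  0.0486]
white (7, 212, 15, 63) [ 0.887  -0.1319  0.0304]
white (258, 187, 40, 40) [ 0.6567 -0.1565  0.0175]
white (258, 161, 50, 30) [ 0.6573 -0.171   0.0208]
white (69, 207, 119, 130) [ 0.8209 -0.1416  0.0704]
white (359, 43, 41, 44) [ 0.5802 -0.2705  0.016 ]
white (37, 45, 74, 90) [ 0.8349 -0.2711  0.0449]
yellow (471, 80, 74, 76) [ 0.4465 -0.2469  0.0386]
green (258, 178, 48, 42) [ 0.6568 -0.1567  0.0222]
```

View pics/w1.png

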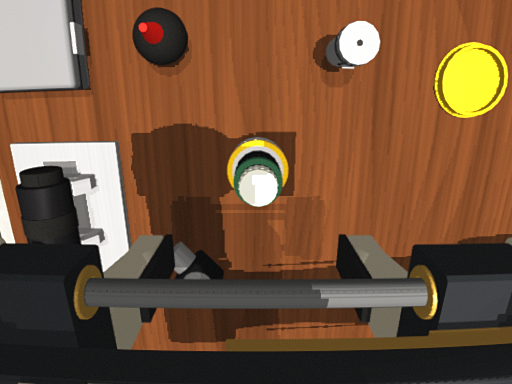

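The cap is at (258,187) in the wrist view, almost under the tool, at about (.657,-.1555). The yellow cup is at (471,80) and the Cheshire at (359,43). I go down to cap height.

Request:
move_arm(rows="0 0 0 0.0025 0.0015 0.03 0.0876;0 0 0 0 0 0.04 0.0876;0 0 0 0 0 0.035 0.0876;0 0 0 0 0 0.015 0.0876;0 0 0 0 0 0 0.0876;0 0 0 0 0 0 0.0876", squeeze=5)

```text
t: 1.68
eef_pos: [0.6581, -0.1553, 0.1162]
ee_rot: [-3.139, -0.0, -1.57]
force: [0.1, -0.1, 1.2]
width: 0.0877
gripper_force: 0.0
```

Request:
move_arm(rows="0 0 0 0 0.001 0.003 0.0876;0 0 0 0 0 0 0.05;0 0 0 0 0 0 0.04;0 0 0 0 0 0 0.03;0 0 0 0 0 0 0.025;0 0 0 0 0 0 0.025;0 0 0 0 0 0 0.025;0 0 0 0 0 0 0.025", squeeze=5)

```text
t: 2.68
eef_pos: [0.656, -0.1555, 0.1115]
ee_rot: [3.142, 0.0, -1.571]
force: [0.2, -0.3, 0.6]
width: 0.0322
gripper_force: 5.0
```

Request:
move_arm(rows="0 0 0 0 0 -0.01 0.025;0 0 0 0 0 -0.03 0.025;0 0 0 0 0 -0.04 0.025;0 0 0 0 0 -0.03 0.025;0 0 0 -0.03 0.016 0 0.025;0 0 0 -0.05 0.028 0 0.025;0 0 0 -0.05 0.028 0 0.025;0 0 0 -0.05 0.028 0 0.025")

```text
t: 3.68
eef_pos: [0.5552, 0.0258, 0.2225]
ee_rot: [-3.14, 0.0, -1.571]
force: [0.1, 1.3, 0.2]
width: 0.0323
gripper_force: 5.0
```

Request:
move_arm(rows="0 0 0 -0.05 0.028 0 0.025;0 0 0 -0.05 0.028 0 0.025;0 0 0 -0.05 0.028 0 0.025;0 0 0 -0.05 0.028 0 0.025;0 0 0 -0.0325 0.016 0 0.025;0 0 0 0 0 0 0.025;0 0 0 0 0 0 0.025")

```text
t: 4.55
eef_pos: [0.428, 0.2569, 0.2221]
ee_rot: [-3.141, 0.0, -1.57]
force: [0.2, -0.4, -0.3]
width: 0.0325
gripper_force: 5.0
```

Run:
```python
from h import *
p,d,m,W=grab("wrist");s=arm.get_state();print(s["eef_pos"],s["width"],s["gripper_force"]);cv2.imwrite("pics/w2.png",p)
for k in blobs(p,"white",150):
    x,y,w,h=cv2.boundingRect(k);print((x+w//2,y+h//2,w,h),np.round(circ(k,m,W,.008),4))
```

```text
[0.42818353 0.25655735 0.22193577] 0.0324436046178483 4.999951645731926
(200, 323, 13, 29) [0.5027 0.4733 0.0243]
(494, 324, 35, 41) [0.0836 0.4831 0.0424]
(17, 324, 34, 41) [0.7756 0.4846 0.0431]
(471, 294, 39, 21) [0.1387 0.4318 0.0281]
(504, 256, 15, 37) [0.0973 0.3759 0.028 ]
(7, 256, 14, 37) [0.7596 0.3768 0.0277]
(309, 257, 26, 43) [0.364  0.3734 0.0331]
(202, 257, 27, 43) [0.4931 0.3736 0.0335]
(255, 250, 65, 60) [0.4282 0.3699 0.0472]
(120, 190, 54, 54) [0.5874 0.2864 0.0325]
(256, 166, 64, 62) [0.428  0.258  0.0363]
```

View pics/w2.png

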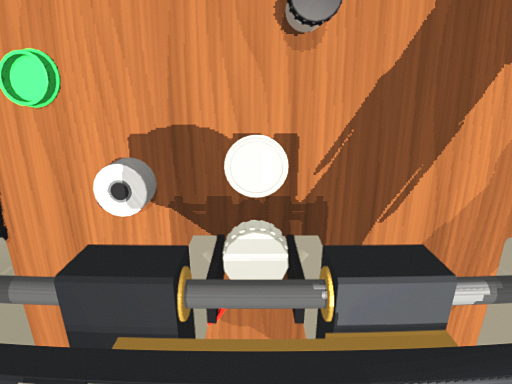

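The dish is at (256,166), or (.428,.258), directly below. The cap is held level at (255,250). I lower it.

Request:
move_arm(rows="0 0 0 -0.001 0 0.04 0.025;0 0 0 0 0 0.06 0.025;0 0 0 0 0 0.05 0.025;0 0 0 0 0 0.03 0.025;0 0 0 0 0 0.01 0.025;0 0 0 0 0 0.007 0.025;0 0 0 0 0 0 0.025;0 0 0 0 0 0 0.025")

```text
t: 5.6
eef_pos: [0.4285, 0.2585, 0.0256]
ee_rot: [-3.14, 0.002, -1.571]
force: [-0.4, 0.2, 0.9]
width: 0.0322
gripper_force: 5.0
```

Request:
move_arm(rows="0 0 0 0 0 0.004 0.025;0 0 0 0 0 0.002 0.025;0 0 0 0 0 0 0.025;0 0 0 0 0 0 0.025")

```text
t: 6.1
eef_pos: [0.428, 0.258, 0.0186]
ee_rot: [-3.142, -0.0, -1.571]
force: [0.4, -0.7, 1.1]
width: 0.0324
gripper_force: 5.0
```

Request:
move_arm(rows="0 0 0 0 0 0.001 0.025;0 0 0 0 0 0 0.025;0 0 0 0 0 0 0.025")

```text
t: 6.48
eef_pos: [0.428, 0.258, 0.0176]
ee_rot: [3.142, -0.0, -1.571]
force: [-0.3, 0.1, -0.3]
width: 0.0323
gripper_force: 5.0
```

Request:
move_arm(rows="0 0 0 0 0 0.001 0.025;0 0 0 0 0 0 0.025;0 0 0 0 0 0 0.025")

```text
t: 6.85
eef_pos: [0.4279, 0.2579, 0.0165]
ee_rot: [3.141, -0.0, -1.571]
force: [-0.3, 0.5, -0.1]
width: 0.0325
gripper_force: 5.0
```

Request:
move_arm(rows="0 0 0 0 0 0.0004 0.033;0 0 0 0 0 0 0.035;0 0 0 0 0 0 0.038;0 0 0 0 0 0 0.045;0 0 0 0 0 0 0.05;0 0 0 0 0 -0.01 0.05;0 0 0 0 0 -0.03 0.05;0 0 0 0 0 -0.04 0.06")

```text
t: 7.85
eef_pos: [0.4275, 0.2574, 0.0969]
ee_rot: [3.14, -0.002, -1.571]
force: [0.2, 0.6, -0.1]
width: 0.0553
gripper_force: 0.0
```

Request:
move_arm(rows="0 0 0 0 0 -0.06 0.08;0 0 0 0 0 -0.06 0.0876;0 0 0 0 0 0 0.0876;0 0 0 0 0 0 0.0876")

```text
t: 8.35
eef_pos: [0.4276, 0.2578, 0.2166]
ee_rot: [-3.141, 0.001, -1.571]
force: [0.0, -0.6, -0.5]
width: 0.0868
gripper_force: 0.0
```

Run:
```python
from h import *
p,d,m,W=grab("wrist");s=arm.get_state();print(s["eef_pos"],s["force"]);cv2.imwrite("pics/w3.png",p[:,120:400])
for n,z in(("side",0),):
    p,d,m,W=grab(n);cv2.imwrite("pics/s3.png",cv2.resize(p[100:384,140:360],None,fx=2,fy=2))
```

```text
[0.42738204 0.25741238 0.21568841] [-0.40213819  0.36303708 -0.24623845]
```

View pics/s3.png

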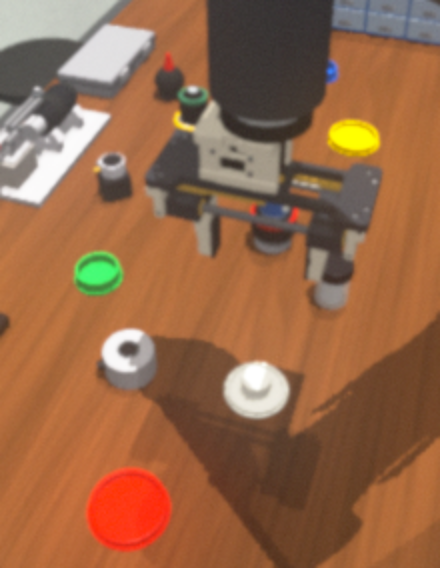

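The cap sits upright in the white dish at (257,385). Back to the eyepiece.

Request:
move_arm(rows="0 0 0 0.03 -0.0165 0 0.0876;0 0 0 0.055 -0.030 0 0.0876;0 0 0 0.055 -0.030 0 0.0876;0 0 0 0.055 -0.030 0 0.0876;0 0 0 0.055 -0.030 0 0.0876;0 0 0 0.055 -0.030 0 0.0876;0 0 0 0.055 -0.030 0 0.0876;0 0 0 0.054 -0.032 0 0.0876")

```text
t: 9.45
eef_pos: [0.656, -0.157, 0.2143]
ee_rot: [3.139, -0.0, -1.571]
force: [1.8, 0.5, -0.0]
width: 0.0877
gripper_force: 0.0
```

Request:
move_arm(rows="0 0 0 0 0 0.02 0.0876;0 0 0 0 0 0.04 0.0876;0 0 0 0 0 0.02 0.0876;0 0 0 0 0 0 0.0876;0 0 0 0 0 0 0.0876")

```text
t: 10.07
eef_pos: [0.6562, -0.1551, 0.1363]
ee_rot: [3.141, -0.0, -1.57]
force: [-0.2, -0.4, 0.2]
width: 0.0875
gripper_force: 0.0
```

Request:
move_arm(rows="0 0 0 0 0 0.03 0.0876;0 0 0 0 0 0.0275 0.0876;0 0 0 0 0 0.01 0.0876;0 0 0 0 0 0 0.07;0 0 0 0 0 0 0.055;0 0 0 0 0 0 0.045;0 0 0 0 0 0 0.035;0 0 0 0 0 0 0.035", squeeze=15)

```text
t: 11.08
eef_pos: [0.656, -0.155, 0.069]
ee_rot: [-3.141, -0.0, -1.571]
force: [1.3, -0.7, -0.1]
width: 0.0439
gripper_force: 15.0
```

Request:
move_arm(rows="0 0 0 0 0 0 0.035;0 0 0 0 0 0 0.035;0 0 0 0 0 -0.003 0.035;0 0 0 0 0 -0.005 0.035;0 0 0 0 0 0 0.035")

```text
t: 11.7
eef_pos: [0.6561, -0.155, 0.0771]
ee_rot: [-3.141, -0.0, -1.571]
force: [0.2, 0.4, -1.7]
width: 0.0434
gripper_force: 15.0
```

Request:
move_arm(rows="0 0 0 0 0 -0.01 0.035;0 0 0 0 0 -0.015 0.035;0 0 0 0 0 -0.02 0.035;0 0 0 0 0 -0.03 0.035;0 0 0 0 0 -0.04 0.035;0 0 0 0 0 -0.02 0.035;0 0 0 -0.02 -0.001 0 0.035;0 0 0 -0.04 -0.002 0 0.035")

```text
t: 12.7
eef_pos: [0.6585, -0.0947, 0.2119]
ee_rot: [-3.141, 0.0, -1.573]
force: [0.1, 0.5, -1.9]
width: 0.0438
gripper_force: 15.0
```

Request:
move_arm(rows="0 0 0 -0.05 -0.003 0 0.035;0 0 0 -0.05 -0.003 0 0.035;0 0 0 -0.05 -0.003 0 0.035;0 0 0 -0.05 -0.003 0 0.035;0 0 0 -0.035 -0.002 0 0.035;0 0 0 -0.0165 -0.001 0 0.035;0 0 0 0 0 0 0.035;0 0 0 0 0 0 0.035")

```text
t: 13.7
eef_pos: [0.6736, 0.1558, 0.2115]
ee_rot: [3.141, -0.0, -1.571]
force: [-0.0, 0.2, -1.7]
width: 0.0438
gripper_force: 15.0
```

Run:
```python
from h import *
p,d,m,W=grab("wrist");s=arm.get_state();print(s["eef_pos"],s["width"],s["force"]);cv2.imwrite("pics/w4.png",p)
for c,z in (("green",.02),("yellow",.055)):
  for k in blobs(p,c,60):
    x,y,w,h=cv2.boundingRect(k);print(c,(x+w//2,y+h//2,w,h),np.round(circ(k,m,W,z),4))
```

```text
[0.67374541 0.15554789 0.21163694] 0.04364503688273214 [ 0.17260106  1.24115354 -1.72867875]
green (242, 321, 64, 25) [0.6907 0.3475 0.0424]
green (216, 271, 21, 16) [0.7199 0.2785 0.0138]
green (264, 257, 83, 41) [0.6631 0.268  0.0515]
green (254, 169, 56, 57) [0.6758 0.1552 0.031 ]
```

View pics/w4.png

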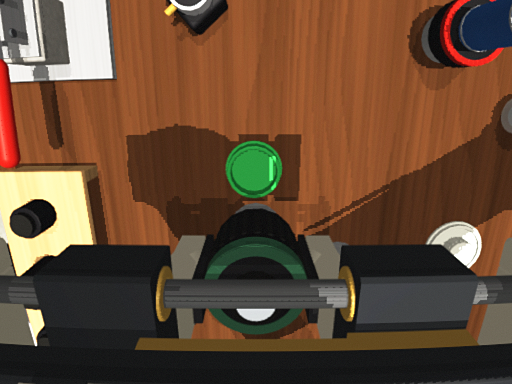

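The green cup is at (254,169), or (.6755,.1555), right under the eyepiece. I lower it.

Request:
move_arm(rows="0 0 0 0 -0.0015 0.03 0.035;0 0 0 0 0 0.05 0.035;0 0 0 0 0 0.04 0.035;0 0 0 0 0 0.02 0.035;0 0 0 0 0 0.012 0.035;0 0 0 0 0 0.007 0.035;0 0 0 0 0 0 0.035;0 0 0 0 0 0 0.035")

```text
t: 14.75
eef_pos: [0.676, 0.1567, 0.0537]
ee_rot: [-3.14, 0.001, -1.571]
force: [0.6, 0.4, -1.5]
width: 0.0438
gripper_force: 15.0
```

Request:
move_arm(rows="0 0 0 0 0 0.004 0.035;0 0 0 0 0 0.002 0.035;0 0 0 0 0 0 0.035;0 0 0 0 0 0 0.035")

```text
t: 15.25
eef_pos: [0.6755, 0.1566, 0.0467]
ee_rot: [-3.142, -0.0, -1.571]
force: [-0.2, -0.0, -1.2]
width: 0.0438
gripper_force: 15.0
```

Request:
move_arm(rows="0 0 0 0 0 0.001 0.035;0 0 0 0 0 0 0.035;0 0 0 0 0 0 0.035")

```text
t: 15.62
eef_pos: [0.6755, 0.1566, 0.046]
ee_rot: [-3.141, 0.0, -1.571]
force: [-1.6, 0.3, 1.2]
width: 0.0439
gripper_force: 15.0
```

Request:
move_arm(rows="0 0 0 0 0 0.0003 0.044;0 0 0 0 0 0 0.046;0 0 0 0 0 0 0.055;0 0 0 0 0 0 0.07;0 0 0 0 0 0 0.08;0 0 0 0 0 -0.02 0.0876;0 0 0 0 0 -0.05 0.0876;0 0 0 0 0 -0.05 0.0876")

```text
t: 16.62
eef_pos: [0.6752, 0.1563, 0.1663]
ee_rot: [3.141, -0.001, -1.571]
force: [0.3, 0.6, 0.2]
width: 0.0868
gripper_force: 0.0
```

Request:
move_arm(rows="0 0 0 0 0 -0.04 0.0876;0 0 0 0 0 -0.04 0.0876;0 0 0 0.028 0.04 0 0.0876;0 0 0 0.03 0.043 0 0.0876;0 0 0 0.03 0.043 0 0.0876;0 0 0 0.03 0.043 0 0.0876;0 0 0 0.02 0.03 0 0.0876;0 0 0 0 0 0 0.0876")

```text
t: 17.62
eef_pos: [0.4747, 0.0174, 0.2462]
ee_rot: [-3.14, 0.001, -1.572]
force: [1.5, 0.3, 0.3]
width: 0.0878
gripper_force: 0.0
```

Run:
```python
from h import *
p,d,m,W=grab("wrist");s=arm.get_state();print(s["eef_pos"],s["width"],s["force"]);cv2.imwrite("pics/w5.png",p)
for c,z in (("blue",.128),("red",.055)):
  for k in blobs(p,c,60):
    x,y,w,h=cv2.boundingRect(k);print(c,(x+w//2,y+h//2,w,h),np.round(circ(k,m,W,z),4))
p,d,m,W=grab("scene")
for k in blobs(p,"green",40):
    x,y,w,h=cv2.boundingRect(k);print("scene green",(x+w//2,y+h//2,w,h))
cv2.imwrite("pics/sc5.png",cv2.resize(p[130:300,60:440],None,fx=2,fy=2))
```

```text
[0.47598181 0.01811057 0.24620138] 0.08753760014081316 [ 0.44890103  0.4591974  -0.27952416]
blue (253, 185, 43, 33) [0.477  0.017  0.0185]
blue (254, 165, 38, 20) [0.4769 0.0023 0.0156]
red (254, 164, 60, 49) [0.477  0.0173 0.032 ]
scene green (327, 244, 24, 21)
```

View pics/w5.png

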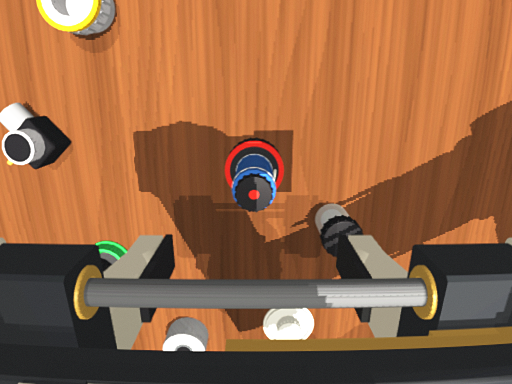

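View pics/sc5.png

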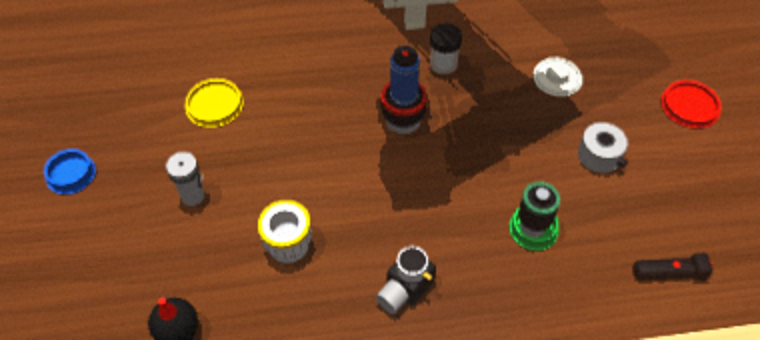

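The eyepiece is upright in the green cup. The laser is at wrist (253,190), centred at (.477,.017). A black-topped can stands near it at (340,230), so I check its position and height before choosing the approach.

Run:
```python
from h import *
p,d,m,W=grab("wrist")
v,u=np.mgrid[195:262,305:372];uv=np.c_[u.ravel(),v.ravel()];z=d[195:262,305:372].ravel()
x=slopes(uv,m);P=np.c_[x*z[:,None],z]@W[:3,:3].T+W[:3,3]
P=P[(z>0)&(P[:,2]>.015)&(P[:,2]<.14)&(P[:,0]<.44)]
print(P.min(0),P.max(0))
T=P[P[:,2]>P[:,2].max()-.006];print(len(T),T.min(0),T.max(0))
```

```text
[0.3553106  0.07099685 0.01513381] [0.4013636  0.11689628 0.06531752]
727 [0.3553106  0.07158872 0.05932586] [0.4013636  0.11689628 0.06531752]
```

Request:
move_arm(rows="0 0 0 0.001 0 0.03 0.0876;0 0 0 0 0 0.05 0.0876;0 0 0 0 0 0.04 0.0876;0 0 0 0 0 0.025 0.0876;0 0 0 0 0 0.013 0.0876;0 0 0 0 0 0 0.07;0 0 0 0 0 0 0.055;0 0 0 0 0 0 0.04", squeeze=18)

```text
t: 18.77
eef_pos: [0.4771, 0.0178, 0.0884]
ee_rot: [-3.14, 0.001, -1.571]
force: [0.5, -0.4, 0.8]
width: 0.0629
gripper_force: 0.0
```

Request:
move_arm(rows="0 0 0 0 0 0 0.03;0 0 0 0 0 0 0.03;0 0 0 0 0 0 0.03;0 0 0 0 0 -0.003 0.03;0 0 0 0 0 -0.005 0.03;0 0 0 0 0 0 0.03")

```text
t: 19.52
eef_pos: [0.4767, 0.0176, 0.0958]
ee_rot: [-3.141, 0.0, -1.571]
force: [0.3, -0.6, -1.8]
width: 0.0376
gripper_force: 18.0
```

Request:
move_arm(rows="0 0 0 0 0 -0.01 0.03;0 0 0 0 0 -0.015 0.03;0 0 0 0 0 -0.025 0.03;0 0 0 0 0 -0.04 0.03;0 0 0 0 0 -0.05 0.03;0 0 0 0.02 -0.001 0 0.03;0 0 0 0.04 -0.003 0 0.03;0 0 0 0.05 -0.004 0 0.03")

```text
t: 20.52
eef_pos: [0.4845, -0.0931, 0.2363]
ee_rot: [-3.14, 0.0, -1.569]
force: [1.6, -0.3, -0.9]
width: 0.0377
gripper_force: 18.0
```

Request:
move_arm(rows="0 0 0 0.055 -0.004 0 0.03;0 0 0 0.055 -0.004 0 0.03;0 0 0 0.055 -0.004 0 0.03;0 0 0 0.055 -0.004 0 0.03;0 0 0 0.055 -0.004 0 0.03;0 0 0 0.045 -0.004 0 0.03;0 0 0 0.02 -0.001 0 0.03;0 0 0 0 0 0 0.03")

```text
t: 21.52
eef_pos: [0.5089, -0.4334, 0.2349]
ee_rot: [3.141, 0.001, -1.573]
force: [0.8, -0.0, -2.8]
width: 0.038
gripper_force: 18.0
```

Run:
```python
from h import *
p,d,m,W=grab("wrist");s=arm.get_state();print(s["eef_pos"],s["ee_rot"],s["width"],s["force"]);cv2.imwrite("pics/w6.png",p)
for c,z in (("blue",.02),):
  for k in blobs(p,c,100):
    x,y,w,h=cv2.boundingRect(k);print(c,(x+w//2,y+h//2,w,h),np.round(circ(k,m,W,z),4))
```

```text
[ 0.50907527 -0.43243756  0.23514237] [ 3.14099132e+00  6.04756363e-04 -1.57175900e+00] 0.03754825490799661 [ 0.96533074  0.50099585 -2.62674183]
blue (256, 269, 78, 21) [ 0.5092 -0.2879  0.049 ]
blue (256, 241, 83, 69) [ 0.5076 -0.3233  0.0602]
blue (254, 159, 54, 53) [ 0.5117 -0.4409  0.0309]
```

View pics/w6.png

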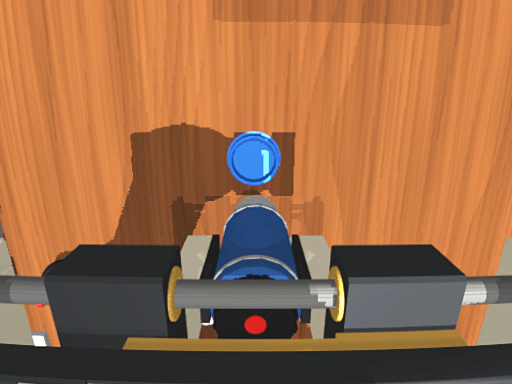

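The blue cup is at (254,159), or about (.511,-.439), a few mm beyond the laser. I correct, lower part way and look again.

Request:
move_arm(rows="0 0 0 0.005 -0.0015 0.02 0.03;0 0 0 0 0 0.04 0.03;0 0 0 0 0 0.04 0.03;0 0 0 0 0 0.02 0.03;0 0 0 0 0 0.01 0.03;0 0 0 0 0 0 0.03;0 0 0 0 0 0 0.03")

```text
t: 22.45
eef_pos: [0.5116, -0.4376, 0.1065]
ee_rot: [-3.14, -0.001, -1.57]
force: [-1.1, 0.3, -1.7]
width: 0.0376
gripper_force: 18.0
```

Run:
```python
from h import *
p,d,m,W=grab("wrist");s=arm.get_state();print(s["eef_pos"],s["width"],s["force"]);cv2.imwrite("pics/w7.png",p)
for c,z in (("blue",.02),):
  for k in blobs(p,c,100):
    x,y,w,h=cv2.boundingRect(k);print(c,(x+w//2,y+h//2,w,h),np.round(circ(k,m,W,z),4))
p,d,m,W=grab("scene");cv2.imwrite("pics/sc7.png",cv2.resize(p[120:260,40:200],None,fx=4,fy=4))
```

```text
[ 0.51159686 -0.43770598  0.10659924] 0.03752570426622071 [ 0.0182018  -0.11079109 -0.55591548]
blue (256, 269, 78, 21) [ 0.512  -0.3719  0.0318]
blue (256, 241, 83, 69) [ 0.5111 -0.3953  0.039 ]
blue (256, 189, 77, 66) [ 0.5114 -0.4429  0.0308]
```

View pics/w7.png

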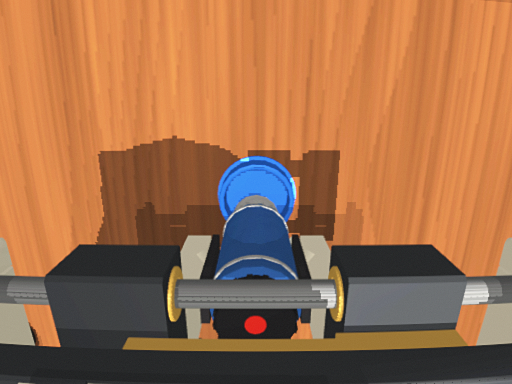

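The cup (256,189) surrounds the nose at (256,203), and another 2 mm in -y centres it. I lower the rest of the way.

Request:
move_arm(rows="0 0 0 0.002 0 0.01 0.03;0 0 0 0 0 0.015 0.03;0 0 0 0 0 0.008 0.03;0 0 0 0 0 0.004 0.03;0 0 0 0 0 0.003 0.03;0 0 0 0 0 0 0.03;0 0 0 0 0 0 0.03")

```text
t: 23.42
eef_pos: [0.5111, -0.4396, 0.0657]
ee_rot: [-3.141, -0.0, -1.571]
force: [0.2, -0.2, -0.9]
width: 0.0376
gripper_force: 18.0
```

Request:
move_arm(rows="0 0 0 0 0 0.001 0.03;0 0 0 0 0 0 0.03;0 0 0 0 0 0 0.03")

```text
t: 23.8
eef_pos: [0.5112, -0.4396, 0.0647]
ee_rot: [-3.141, -0.0, -1.571]
force: [0.7, 0.2, -0.1]
width: 0.0378
gripper_force: 18.0
```

Request:
move_arm(rows="0 0 0 0 0 0.0006 0.03;0 0 0 0 0 0 0.03;0 0 0 0 0 0 0.03;0 0 0 0 0 0 0.03")

```text
t: 24.3
eef_pos: [0.5111, -0.4397, 0.0646]
ee_rot: [-3.141, -0.001, -1.571]
force: [-1.6, 1.8, 5.4]
width: 0.0378
gripper_force: 18.0
```

Request:
move_arm(rows="0 0 0 0 0 0 0.038;0 0 0 0 0 0 0.041;0 0 0 0 0 0 0.05;0 0 0 0 0 0 0.065;0 0 0 0 0 0 0.08;0 0 0 0 0 -0.02 0.0876;0 0 0 0 0 -0.05 0.0876;0 0 0 0 0 -0.05 0.0876")

```text
t: 25.3
eef_pos: [0.5106, -0.4394, 0.1847]
ee_rot: [3.14, 0.0, -1.571]
force: [0.1, -0.2, -0.6]
width: 0.0867
gripper_force: 0.0
```

Request:
move_arm(rows="0 0 0 0 0 -0.03 0.0876;0 0 0 0 0 -0.02 0.0876;0 0 0 -0.02 -0.009 0 0.0876;0 0 0 -0.055 -0.03 0 0.0876;0 0 0 -0.055 -0.03 0 0.0876;0 0 0 -0.055 -0.03 0 0.0876;0 0 0 -0.055 -0.03 0 0.0876;0 0 0 -0.042 -0.017 0 0.0876")

```text
t: 26.3
eef_pos: [0.6572, -0.1545, 0.2323]
ee_rot: [3.14, 0.0, -1.569]
force: [0.5, -0.3, -0.1]
width: 0.0875
gripper_force: 0.0
```

Run:
```python
from h import *
p,d,m,W=grab("wrist");s=arm.get_state();print(s["eef_pos"],s["width"],s["force"]);cv2.imwrite("pics/w8.png",p)
for c,z in (("yellow",.055),):
  for k in blobs(p,c,100):
    x,y,w,h=cv2.boundingRect(k);print(c,(x+w//2,y+h//2,w,h),np.round(circ(k,m,W,z),4),np.round(circ(k,m,W,.014),4))
p,d,m,W=grab("side")
cv2.imwrite("pics/s8.png",cv2.resize(p[90:390,160:360],None,fx=2,fy=2))
```

```text
[ 0.65888545 -0.15052762  0.23208007] 0.08730879130025752 [ 1.42691604  0.80522152 -0.06921797]
yellow (470, 83, 74, 77) [ 0.4473 -0.246   0.0388] [ 0.4208 -0.2472  0.0436]
```

View pics/s8.png

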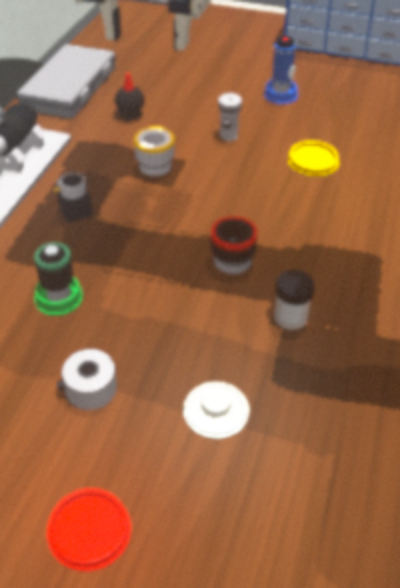

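The laser stands upright in the blue cup at (283,90). Both sockets are empty and the cap and eyepiece are in place. Next I measure the reducer.

Request:
move_arm(rows="0 0 0 0 0 0 0.0876;0 0 0 0 0 0 0.0876")

```text
t: 26.65
eef_pos: [0.6561, -0.1585, 0.2333]
ee_rot: [3.141, 0.0, -1.571]
force: [-0.6, 0.1, -0.8]
width: 0.0875
gripper_force: 0.0
```

Run:
```python
from h import *
RANGES["yellow"]=[((18,110,60),(36,255,255))]
p,d,m,W=grab("wrist");s=arm.get_state();print(s["eef_pos"],s["ee_rot"],s["force"]);cv2.imwrite("pics/w9.png",p)
for k in blobs(p,"yellow",100):
    x,y,w,h=cv2.boundingRect(k);print((x+w//2,y+h//2,w,h),np.round(circ(k,m,W,.055),4),np.round(circ(k,m,W,.014),4))
```

```text
[ 0.65612877 -0.15880876  0.23355885] [ 3.14125945e+00 -1.05822719e-05 -1.57192703e+00] [-0.39943178 -0.04977117 -0.57298581]
(369, 338, 286, 25) [0.5057 0.0666 0.1875] [0.4869 0.1059 0.211 ]
(423, 292, 29, 55) [ 0.4565 -0.0123  0.0408] [0.4314 0.0162 0.0459]
(87, 292, 29, 55) [ 0.8565 -0.0124  0.0406] [0.8815 0.0161 0.0456]
(255, 175, 61, 60) [ 0.6568 -0.1562  0.032 ] [ 0.6568 -0.1458  0.036 ]
(469, 85, 74, 76) [ 0.4462 -0.2488  0.0389] [ 0.4199 -0.2499  0.0438]
```

View pics/w9.png

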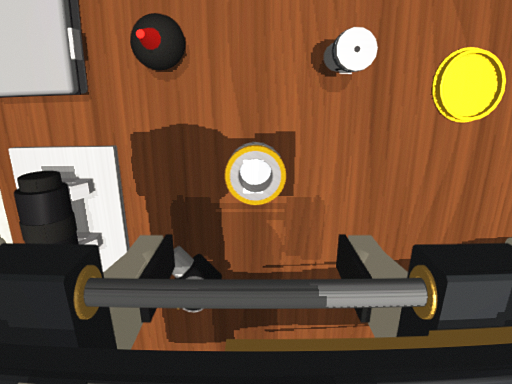

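The reducer is at (255,175), or (.657,-.156). The yellow cup is at (469,85), about (.415,-.249). I grasp the reducer.

Request:
move_arm(rows="0 0 0 -0.002 0 0.03 0.0876;0 0 0 0 0 0.05 0.0876;0 0 0 0 0 0.05 0.0876;0 0 0 0 0 0.04 0.0876;0 0 0 0 0 0.02 0.0876;0 0 0 0 0 0.01 0.0876;0 0 0 0 0 0 0.075;0 0 0 0 0 0 0.06", squeeze=20)

```text
t: 27.7
eef_pos: [0.6573, -0.1564, 0.0351]
ee_rot: [-3.14, -0.0, -1.571]
force: [-0.2, -0.3, 0.6]
width: 0.0728
gripper_force: 0.0
```

Request:
move_arm(rows="0 0 0 0 0 0 0.05;0 0 0 0 0 0 0.05;0 0 0 0 0 0 0.05;0 0 0 0 0 -0.003 0.05;0 0 0 0 0 -0.005 0.05;0 0 0 0 0 0 0.05")

```text
t: 28.45
eef_pos: [0.6569, -0.156, 0.0421]
ee_rot: [-3.141, 0.0, -1.571]
force: [0.0, 0.8, -2.5]
width: 0.0626
gripper_force: 20.0
```

Request:
move_arm(rows="0 0 0 0 0 -0.02 0.05;0 0 0 0 0 -0.05 0.05;0 0 0 0 0 -0.06 0.05;0 0 0 0.013 0.032 0 0.05;0 0 0 0.02 0.05 0 0.05;0 0 0 0.02 0.05 0 0.05;0 0 0 0.02 0.05 0 0.05;0 0 0 0.013 0.04 0 0.05")

```text
t: 29.45
eef_pos: [0.4325, -0.2425, 0.1717]
ee_rot: [-3.142, 0.0, -1.571]
force: [0.3, -0.9, -2.0]
width: 0.0626
gripper_force: 20.0
```

Request:
move_arm(rows="0 0 0 0.007 0.02 0 0.05;0 0 0 0 0 0 0.05;0 0 0 0 0 0 0.05")

```text
t: 29.82
eef_pos: [0.4156, -0.249, 0.172]
ee_rot: [-3.141, -0.0, -1.571]
force: [0.9, -0.1, -1.8]
width: 0.0622
gripper_force: 20.0
```

Run:
```python
from h import *
p,d,m,W=grab("wrist");s=arm.get_state();print(s["eef_pos"],s["width"],s["force"]);cv2.imwrite("pics/w10.png",p)
for k in blobs(p,"yellow",100):
    x,y,w,h=cv2.boundingRect(k);print((x+w//2,y+h//2,w,h),np.round(circ(k,m,W,.014),4))
    q=onplane(k.reshape(-1,2),m,W,.014);print(q.min(0),q.max(0))
```

```text
[ 0.41566615 -0.24890736  0.1717849 ] 0.06226391934786927 [-0.87238134 -0.06429834 -1.49691229]
(313, 258, 20, 22) [ 0.3567 -0.1637  0.0157]
[ 0.34552474 -0.17550536] [ 0.3668179  -0.15073039]
(255, 230, 113, 26) [ 0.4166 -0.1811  0.0578]
[ 0.3588187  -0.20885977] [ 0.47428172 -0.1810162 ]
(258, 168, 82, 70) [ 0.4144 -0.253   0.0399]
[ 0.37517091 -0.292388  ] [ 0.45329909 -0.22477169]
```

Request:
move_arm(rows="0 0 0 0.0025 0.001 0.03 0.05;0 0 0 0 0 0.04 0.05;0 0 0 0 0 0.03 0.05;0 0 0 0 0 0.015 0.05;0 0 0 0 0 0.008 0.05;0 0 0 0 0 0.005 0.05;0 0 0 0 0 0 0.05;0 0 0 0 0 0 0.05")

```text
t: 30.88
eef_pos: [0.4141, -0.2516, 0.0443]
ee_rot: [-3.14, -0.0, -1.571]
force: [0.8, -1.1, -2.2]
width: 0.0623
gripper_force: 20.0
```

Request:
move_arm(rows="0 0 0 0 0 0.003 0.05;0 0 0 0 0 0.001 0.05;0 0 0 0 0 0 0.05;0 0 0 0 0 0 0.05")

```text
t: 31.38
eef_pos: [0.4136, -0.2515, 0.0399]
ee_rot: [-3.141, -0.0, -1.571]
force: [-1.7, 0.6, 1.5]
width: 0.0627
gripper_force: 20.0
```

Request:
move_arm(rows="0 0 0 0 0 0.0005 0.05;0 0 0 0 0 0 0.05;0 0 0 0 0 0 0.063;0 0 0 0 0 0 0.066;0 0 0 0 0 0 0.075;0 0 0 0 0 0 0.0876;0 0 0 0 0 0 0.0876;0 0 0 0 0 -0.02 0.0876")

```text
t: 32.38
eef_pos: [0.4125, -0.2513, 0.0583]
ee_rot: [3.138, 0.001, -1.571]
force: [0.3, -0.4, -0.5]
width: 0.0872
gripper_force: 0.0
```

Request:
move_arm(rows="0 0 0 0 0 -0.05 0.0876;0 0 0 0 0 -0.06 0.0876;0 0 0 -0.02 -0.003 -0.05 0.0876;0 0 0 -0.0485 -0.012 -0.01 0.0876;0 0 0 -0.055 -0.013 0 0.0876;0 0 0 -0.055 -0.013 0 0.0876;0 0 0 -0.055 -0.013 0 0.0876;0 0 0 -0.035 -0.009 0 0.0876")

```text
t: 33.38
eef_pos: [0.4768, 0.0193, 0.2294]
ee_rot: [-3.141, 0.0, -1.569]
force: [0.1, 0.5, -0.6]
width: 0.0873
gripper_force: 0.0
```

Request:
move_arm(rows="0 0 0 0 0 0 0.0876;0 0 0 0 0 0 0.0876")

```text
t: 33.62
eef_pos: [0.4763, 0.0169, 0.229]
ee_rot: [3.141, -0.0, -1.57]
force: [0.7, 0.7, -0.3]
width: 0.0875
gripper_force: 0.0
```

Run:
```python
from h import *
p,d,m,W=grab("wrist");s=arm.get_state();print(s["eef_pos"],s["force"])
for k in blobs(p,"red",100):
    x,y,w,h=cv2.boundingRect(k);print((x+w//2,y+h//2,w,h),np.round(circ(k,m,W,.055),4))
p,d,m,W=grab("side")
cv2.imwrite("pics/s11.png",cv2.resize(p[90:390,160:360],None,fx=2,fy=2))
```

```text
[0.47628565 0.01646919 0.22911032] [-0.53992887 -0.5121882   0.53200066]
(255, 174, 63, 62) [0.4767 0.0173 0.0321]
```

View pics/s11.png

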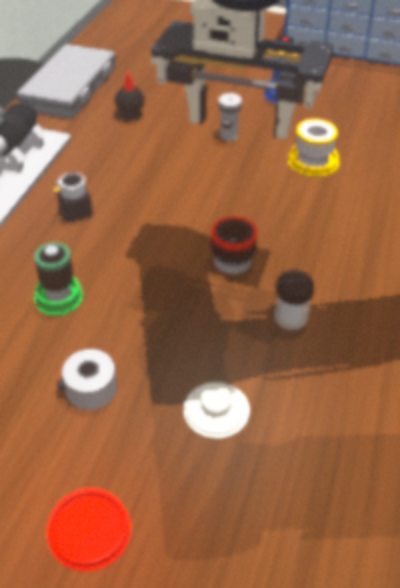

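The reducer is upright in the yellow cup at (315,145). The Barlow is at (.4767,.0173), directly below the tool. I grasp it.

Request:
move_arm(rows="0 0 0 -0.0005 0 0.03 0.0876;0 0 0 0 0 0.05 0.0876;0 0 0 0 0 0.05 0.0876;0 0 0 0 0 0.035 0.0876;0 0 0 0 0 0.02 0.0876;0 0 0 0 0 0.01 0.0876;0 0 0 0 0 0 0.075;0 0 0 0 0 0 0.06", squeeze=20)

```text
t: 34.72
eef_pos: [0.4773, 0.0175, 0.0351]
ee_rot: [-3.14, 0.001, -1.571]
force: [-0.2, -0.4, 0.5]
width: 0.0729
gripper_force: 0.0
```

Request:
move_arm(rows="0 0 0 0 0 0 0.05;0 0 0 0 0 0 0.05;0 0 0 0 0 0 0.05;0 0 0 0 0 -0.003 0.05;0 0 0 0 0 -0.005 0.05;0 0 0 0 0 0 0.05")

```text
t: 35.48
eef_pos: [0.4769, 0.0176, 0.0426]
ee_rot: [-3.141, 0.0, -1.571]
force: [-0.0, 0.3, -3.4]
width: 0.061
gripper_force: 20.0
```

Request:
move_arm(rows="0 0 0 0 0 -0.02 0.05;0 0 0 0 0 -0.05 0.05;0 0 0 0 0 -0.06 0.05;0 0 0 -0.02 -0.001 0 0.05;0 0 0 -0.05 -0.004 0 0.05;0 0 0 -0.055 -0.004 0 0.05;0 0 0 -0.055 -0.004 0 0.05;0 0 0 -0.055 -0.004 0 0.05")

```text
t: 36.48
eef_pos: [0.4933, 0.2542, 0.1721]
ee_rot: [3.141, -0.0, -1.571]
force: [0.8, -1.4, -2.8]
width: 0.0609
gripper_force: 20.0
```

Request:
move_arm(rows="0 0 0 -0.055 -0.004 0 0.05;0 0 0 -0.055 -0.004 0 0.05;0 0 0 -0.04 -0.004 0 0.05;0 0 0 -0.0295 -0.002 0 0.05;0 0 0 0 0 0 0.05;0 0 0 0 0 0 0.05")

```text
t: 37.22
eef_pos: [0.5072, 0.4314, 0.1715]
ee_rot: [3.141, -0.001, -1.571]
force: [0.1, -1.0, -2.5]
width: 0.0611
gripper_force: 20.0
```

Run:
```python
from h import *
p,d,m,W=grab("wrist");s=arm.get_state();print(s["eef_pos"],s["ee_rot"],s["width"],s["force"]);cv2.imwrite("pics/w12.png",p)
for k in blobs(p,"red",100):
    x,y,w,h=cv2.boundingRect(k);q=onplane(k.reshape(-1,2),m,W,.014);print((x+w//2,y+h//2,w,h),np.round(circ(k,m,W,.014),4),q.min(0),q.max(0))
```

```text
[0.50736762 0.43110624 0.17188044] [ 3.14090099e+00 -7.94807035e-04 -1.57114177e+00] 0.06049137472631686 [ 0.35374721 -0.44032367 -3.2067365 ]
(255, 322, 111, 26) [0.5078 0.5813 0.0613] [0.44653944 0.58119803] [0.56897656 0.61555926]
(255, 244, 137, 70) [0.5076 0.5339 0.0726] [0.43516467 0.46270137] [0.57982207 0.54163475]
(256, 172, 83, 64) [0.507  0.4338 0.0406] [0.46703045 0.39431618] [0.54672036 0.45643035]
```

Request:
move_arm(rows="0 0 0 -0.003 0 0.03 0.05;0 0 0 0 0 0.04 0.05;0 0 0 0 0 0.03 0.05;0 0 0 0 0 0.015 0.05;0 0 0 0 0 0.008 0.05;0 0 0 0 0 0.005 0.05;0 0 0 0 0 0 0.05;0 0 0 0 0 0 0.05")

```text
t: 38.28
eef_pos: [0.5079, 0.4354, 0.0452]
ee_rot: [-3.141, 0.001, -1.571]
force: [-0.0, 0.4, -1.7]
width: 0.0612
gripper_force: 20.0
```

Request:
move_arm(rows="0 0 0 0 0 0.003 0.05;0 0 0 0 0 0.001 0.05;0 0 0 0 0 0 0.05;0 0 0 0 0 0 0.05")

```text
t: 38.78
eef_pos: [0.5076, 0.435, 0.0402]
ee_rot: [-3.142, 0.0, -1.571]
force: [-0.1, 0.2, -3.1]
width: 0.0614
gripper_force: 20.0
```

Request:
move_arm(rows="0 0 0 0 0 0.0008 0.05;0 0 0 0 0 0 0.05;0 0 0 0 0 0 0.05")

```text
t: 39.15
eef_pos: [0.5076, 0.435, 0.0401]
ee_rot: [-3.141, 0.0, -1.571]
force: [-2.8, -2.1, 5.7]
width: 0.0611
gripper_force: 20.0
```

In contact, so I release and retreat upwards.

Request:
move_arm(rows="0 0 0 0 0 0 0.062;0 0 0 0 0 0 0.065;0 0 0 0 0 0 0.075;0 0 0 0 0 0 0.0876;0 0 0 0 0 0 0.0876;0 0 0 0 0 -0.02 0.0876;0 0 0 0 0 -0.05 0.0876;0 0 0 0 0 -0.06 0.0876")

```text
t: 40.15
eef_pos: [0.5071, 0.4343, 0.1697]
ee_rot: [3.14, -0.002, -1.571]
force: [0.6, 0.1, -0.2]
width: 0.0878
gripper_force: 0.0
```

Request:
move_arm(rows="0 0 0 0 0 -0.05 0.0876;0 0 0 0 0 -0.05 0.0876;0 0 0 0.03 0 0 0.0876;0 0 0 0.05 0 0 0.0876;0 0 0 0.05 0 0 0.0876;0 0 0 0.05 0 0 0.0876;0 0 0 0 0 0 0.0876;0 0 0 0 0 0 0.0876")

```text
t: 41.15
eef_pos: [0.5078, 0.255, 0.2698]
ee_rot: [-3.141, 0.001, -1.571]
force: [0.4, 0.5, 0.5]
width: 0.0876
gripper_force: 0.0
```

Run:
```python
from h import *
print(arm.get_state()["eef_pos"])
p,d,m,W=grab("side");q,d,m,W=grab("scene")
a=cv2.resize(p[80:390,150:360],(400,580));b=cv2.resize(q[120:290,70:440],(400,184))
c=np.zeros((580,800,3),np.uint8);c[:,:400]=a;c[:184,400:]=b;cv2.imwrite("pics/end.png",c)
```

```text
[0.50780756 0.25498025 0.26980367]
```

View pics/end.png

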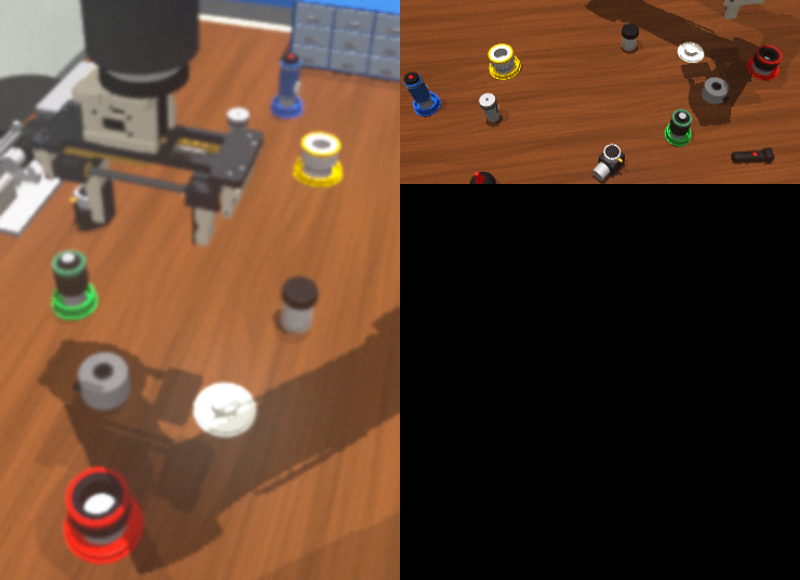

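All five pieces stand upright in their own holders: red (103,515), white (225,408), green (73,285), yellow (318,158) and blue (288,85). The Cheshire and the counterweight have not moved.

```bash
python3 -c "
from station import arm
print(arm.job_done())"
```

```text
the job is handed in; nothing more can be done
None
```

The job is handed in: the cap, eyepiece, laser, Barlow and reducer each stand upright in the holder of their own colour, and the Cheshire tool and the counterweight were not touched; no verdict came back from the station.

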